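Draw the filter cassette from under the extractor's cover flap and present it

ROBOT

A 7-joint arm with a two-finger parallel gripper is mounted at the origin on a cart in front of the work surface, level with it; the furniture and walls round the work are solid. World frame = base frame: x ahead of the robot, y to its left, z up, the work surface at z = 0. Lengths are in m, angles in rad, forces in N, time in s.
With the tool pointing down it reaches from about 0.35 to 0.9 m from the base axis. Payload 19.9 kg.
Tool frame: the origin (TCP) lies between the finger pads; the fingertips stand 19 mm ahead of it and the grasp point (between the pads) is the TCP; z points along the fingers, y is the line along which they close (so a half turn about z gives the same grasp; the last joint's range is limited). The gripper opens to 94 mm and grips with 3 to 60 N. Pads are 16 mm wide; open, the fingers measure 119 mm over their backs; the gripper's body (75 mm by 177 mm) begins 78 mm behind the grasp point.
Start: joints at [1.127, 0.417, -0.01, 1.614, 0.005, 1.111, -0.053], TCP at [0.245, -0.575, 0.224] pointing down, gripper open.
Joint ranges: [-2.81, 2.81], [-0.39, 2.02], [-1.27, 1.25], [0.06, 2.57], [-1.19, 4.33], [0.19, 2], [-2.82, 2.82]. Speed limits (rad/s): [1.89, 1.89, 2.39, 2.39, 3.01, 3.01, 3.01].

INTERFACE

Orientations are given as a 3x3 rotation matrix whose columns are the frame's x, y, z axes.
In Python, from rig import robot gives the robot as it stands. Calls block until the motion is done:
- robot.move_ptp(position, orientation): joint-space move of the TCP to a pose.
- robot.move_linear(position, velocity=0.15, frame=None, threshold=None): straight line of the TCP; frame=None keeps the orientation; velocity is the mean speed in m/s. With threshold (N) it stops when the force on the tool has changed by that much, and returns True; else False.
- robot.goto_joints(angles): joint-space move.
- robot.gripper_to(opening): finger opening in m; the grip force is fixed at half the most; returns when the fingers have stopped.
- robot.pause(seconds).
- robot.ik(position, orientation): joint angles nearest the present ones, or None.
- robot.get_state(): the state.
- robot.grab_frame(name): name is "side" or "top" or "wrist"; returns the picture (420x560x3 uint8, red, green, blue); there is no depth.
- robot.camera_info(name): a dict with "fx", "fy", "cx", "cy" (pixels), "dist" ([k1, k2, p1, p2, k3] as OpenCV has them; the pictures are not rectified), "rvec" (rotation vector, rad) and "tvec" (3), from world to camera coordinates, as OpenCV has them. Camera axes: x right, y down, z forward; pixel columns grow to the right and rows downward; lengths in m; the calibration is good to about 2 mm. A picture is of the moment at which its call begins: read the wrist's pose just before it. camera_info takes no time and is no camera call; for the wrist camera it gives the pose at the moment of the call.
A pose or a line that the arm cannot do raises robot.PlanningError and nothing moves.
- robot.sign_off(): hands the job in; it is judged then, once.
The state is a dict: "time": time; "qpos": joint angles; "joint_vel": joint speeds; "effort": joint torques, N m; "ee_pos": TCP position; "tool_rot": TCP orientation; "force": force on the tool from outside, world axes, zero at the start; "moment": the same for the moment, N m; "opening": finger opening in m; "grasp_force": force on a finger pad.
Only numpy, scipy, OpenCV 4.12 (cv2) and the standard library are available. Lean on these libraries where they do the work, as an engineer would, in place of code of your own. Each camera call takes 0.05 s, during which the arm holds its last target. There are 200 camera calls.

TASK

Swing the blue cover flap of the grey dust-extractor filter box up and back until it stands open by itself, upright or beyond. Then draw the yellow-framed filter cassette up out of its slot by its tab, leaving the black one in place, and present it for inspection: hold it upright and still, centred about 10 cm above the dark slate plate without touching the slate, its broad faces parallel to the slate's longer edges (which run roughly left to right). Finish while still holding it there in the gripper, and leave the small things standing around undisturbed.

Things in the scene. Friction and masses are not known exactly. Their poses are not given: they have to be found in the camera images.
- filter_box: grey filter box, 150 (x) x 115 (y) x 110 (z) mm, walls and floor 5 mm, fixed; louvred front faces its -x. Origin: centre of the underside. The flap closes its top. Inside, two upright slots, centred at x = -28 and +28 mm, y = 0, 2.5 mm play, black guides only at |y| > 44 mm, up to z = 70 mm; plates stand with faces to +-x, either cassette in either slot
- flap (a joint): blue cover flap (156 x 121 x 4 mm, 0.15 kg) on the box, hinge angle in rad: 0 shut, 1.57 upright, 1.9 the stop, leaning back away from the front; it starts between 0 and 0.15. The hinge is stiff (0.2 N m friction), the flap stays where it is left
- flap_hinge (a point): point on the hinge line, at the middle of the box's far top edge, 78 mm in +x of the box's centre and 111 mm above its underside; the hinge line runs along the box's y; axes as the box's
- flap_handle (a point): middle of the flap's steel bar handle: round bar 10 mm thick, 68 mm long, parallel to the hinge line, a leg at each end. Its axis is 34 mm above the flap's upper face; with the flap shut it lies 130 mm from the hinge line towards the front and 38 mm above it (135 mm away). z axis: the flap's outward normal
- filter_cassette: filter cassette to draw out: yellow frame, white pleats, 14 (x, thickness) x 100 (y) x 75 (z) mm, about 0.12 kg, standing on the box's inner floor; broad faces to its +-x. Origin: centre of the underside. On top a yellow pull tab 10 (x) x 36 (y) x 24 (z) mm, its top 99 mm above the origin (6 mm under the box's rim)
- filter_cassette_tab (a point): point in the middle of the yellow pull tab, 89 mm above the cassette's origin, 10 mm below the tab's top and 14 mm above the frame
- carbon_cassette: the other cassette, all black, of the same shape and size as the yellow one, in the other slot; the two tabs stand 56 mm apart between centres, so open the gripper only partly (30 to 45 mm) to go in. Must stay in its slot. Origin: centre of the underside
- slate: dark grey slate plate, 110 (x) x 135 (y) x 9 (z) mm, lying flat, fixed; longer edges along its y. Origin: centre of the underside
- tin: small round tin, 64 mm across, 22 mm high, loose bystander. Origin: centre of the underside
- dropper: amber dropper bottle, 34 mm across, 85 mm high, loose bystander. Origin: centre of the underside
- cone: small white plaster cone with a rounded top, 31 mm across, 34 mm high, loose bystander beside the slate. Origin: centre of the underside
Things that resemble listed ones, but are neither listed nor needed, are in the scene too. There is more than one size of the filter_box; the one meant has the size given above.

How it is judged:
On the way, in this order (a step that is already met when the one before it is completed fails the run):
1. the flap stands open (1.35 rad or more) while both cassettes are still in their slots (value of joint flap above 1.35 rad and z of filter_cassette in the frame of filter_box between -0.005 and 0.02 m and z of carbon_cassette in the frame of filter_box between -0.005 and 0.02 m), for 0.2 s.
2. the yellow cassette is clear above the box, in the fingers (z of filter_cassette in the frame of filter_box above 0.112 m and contact force between filter_cassette and the fingers above 1 N), for 0.2 s.
At the end, for the whole second after the job is handed in: Flap at 1.35 rad or more; yellow cassette held still by the fingers alone, upright within 0.2 rad, within 40 mm of the slate's centre, 46 to 161 mm above its top, within 0.3 rad of its longer edges; black cassette in its slot (within 20 mm); bystanders within 30 mm (value of joint flap above 1.35 rad and horizontal distance between filter_cassette and slate below 0.04 m and z of filter_cassette in the frame of slate between 0.055 and 0.17 m and angle between filter_cassette's own z axis and vertical below 0.2 rad and angle between the x axis of filter_cassette and the x axis of slate, either way round below 0.3 rad and contact force between filter_cassette and the fingers above 1 N and contact force between filter_cassette and slate below 0.1 N and contact force between filter_cassette and filter_box below 0.1 N and contact force between filter_cassette and carbon_cassette below 0.1 N and linear speed of filter_cassette below 0.03 m/s and angular speed of filter_cassette below 0.3 rad/s and z of carbon_cassette in the frame of filter_box between -0.005 and 0.02 m and distance of carbon_cassette from where it was at the start of the episode below 0.02 m and distance of each of tin, dropper, cone from where it was at the start of the episode below 0.03 m); the arm keeps its last pose, push and grip.
It fails at once if the cassette touches the slate (contact force between filter_cassette and slate above 0.5 N).
It fails at once if the black cassette is pulled up out of its slot (distance of carbon_cassette from where it was at the start of the episode above 0.03 m).
It fails at once if a bystander (tin, dropper bottle, plaster cone) is pushed away or knocked over (distance of any of tin, dropper, cone from where it was at the start of the episode above 0.03 m or angle between any of tin, dropper, cone's own z axis and vertical above 0.6 rad).
It also fails if it takes over 58 s, if anything falls off the work surface, if the arm or the gripper's body presses on something with over 40 N, if the wrist force passes 120 N, or if a joint passes its speed limit or range.

## Working session

There is one attempt and no reset: what is moved stays moved. The work goes in short steps, each a Python script; the robot and the scene stay as the last script left them, time stands still between calls to the robot, and variables do not carry over. Pictures are saved under pics/ and viewed, at most 10 in all, crops included, and the job is handed in when it is done.

```bash
ls; mkdir -p pics
python3 - <<'E'
from rig import robot
import cv2
for n in("top","side"):
    im=robot.grab_frame(n); cv2.imwrite(f"pics/{n}0.png",im[...,::-1]); print(n,robot.camera_info(n))
s=robot.get_state();print(s['time'],s['ee_pos'],s['tool_rot'],s['opening'])
E
```

```text
pics
top {'fx': 505.16418108428434, 'fy': 505.16418108428434, 'cx': 280.2130561976648, 'cy': 204.29920367516928, 'dist': array([-0.10931568,  0.        ,  0.        ,  0.        ,  0.        ]), 'rvec': array([ 2.09997405, -2.12689107,  0.19397205]), 'tvec': array([-0.02005866,  0.58675695,  1.31096774])}
side {'fx': 478.821272376218, 'fy': 478.821272376218, 'cx': 275.3996956944961, 'cy': 213.17225379629843, 'dist': array([-0.08757847,  0.        ,  0.        ,  0.        ,  0.        ]), 'rvec': array([ 0.5343548 , -2.71070137,  1.11714517]), 'tvec': array([0.48411693, 0.26190333, 1.19269841])}
0.1 [ 0.24487285 -0.57468311  0.2239169 ] [[ 9.19963253e-01  3.92004292e-01 -4.97893812e-04]
 [ 3.92004602e-01 -9.19962731e-01  9.82384012e-04]
 [-7.29450019e-05 -1.09893386e-03 -9.99999394e-01]] 0.09422983259494926
```

View pics/top0.png

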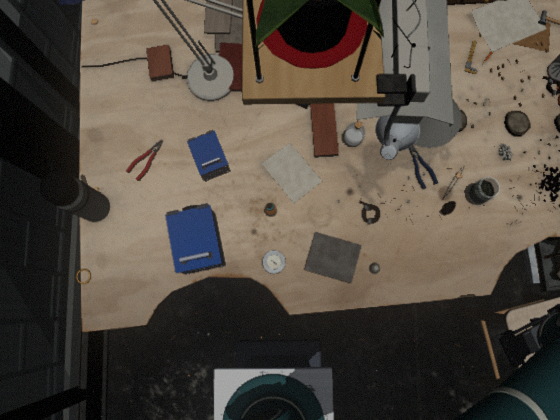

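View pics/side0.png

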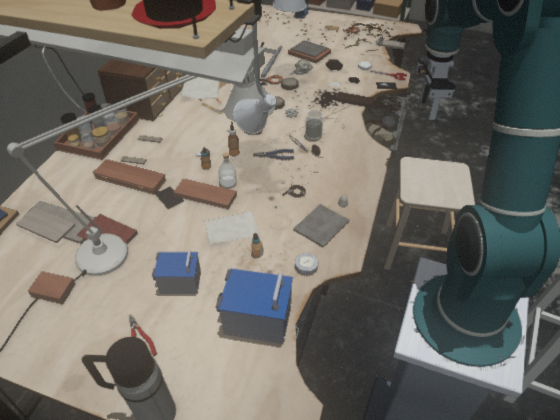

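The top view shows the large blue-lidded box at about (195,238) with its handle at (197,257), the slate at (333,257), the cone at (374,267), the tin at (273,261) and the dropper at (270,209). The smaller lookalike box is at (208,155). In the side view, the box is at (255,300) with its handle at about (284,274).

```bash
cat > h.py <<'E'
import cv2, numpy as np
from rig import robot
def ray(name,px,ci=None):
    c=ci or robot.camera_info(name); K=np.array([[c['fx'],0,c['cx']],[0,c['fy'],c['cy']],[0,0,1]])
    R=cv2.Rodrigues(c['rvec'])[0]; u=cv2.undistortPoints(np.array(px,float).reshape(-1,1,2),K,c['dist'])[:,0]
    d=np.c_[u,np.ones(len(u))]@R; return -R.T@c['tvec'],d
def plane(name,px,z,ci=None):
    o,d=ray(name,px,ci); return o+d*((z-o[2])/d[:,2])[:,None]
def tri(n1,p1,n2,p2,c1=None,c2=None):
    o1,d1=ray(n1,[p1],c1);o2,d2=ray(n2,[p2],c2);d1=d1[0];d2=d2[0]
    t=np.linalg.lstsq(np.c_[d1,-d2],o2-o1,rcond=None)[0]
    a=o1+t[0]*d1;b=o2+t[1]*d2; return (a+b)/2,np.linalg.norm(a-b)
def project(name,P,ci=None):
    c=ci or robot.camera_info(name); K=np.array([[c['fx'],0,c['cx']],[0,c['fy'],c['cy']],[0,0,1]])
    return cv2.projectPoints(np.array(P,float).reshape(-1,1,3),c['rvec'],c['tvec'],K,c['dist'])[0][:,0]
E
python3 - <<'E'
from h import *
np.set_printoptions(precision=4,suppress=True)
T=cv2.imread('pics/top0.png');S=cv2.imread('pics/side0.png')
def blob(im,lo,hi,near,roi=None):
    m=cv2.inRange(cv2.cvtColor(im,cv2.COLOR_BGR2HSV),lo,hi)
    if roi: x,y,w,h=roi; k=np.zeros_like(m);k[y:y+h,x:x+w]=255;m&=k
    cs=[c for c in cv2.findContours(m,0,1)[0] if cv2.contourArea(c)>30]
    return min(cs,key=lambda c:np.hypot(*(c.reshape(-1,2).mean(0)-near)))
blue=blob(T,(105,120,40),(130,255,255),(195,238)); r=cv2.minAreaRect(blue); q=cv2.boxPoints(r)
hull=cv2.convexHull(blue); quad=cv2.approxPolyDP(hull,6,True).reshape(-1,2)
print('blue',r,q,'quad',quad); print(plane('top',q,.115)); 
P=plane('top',q,.115); print('sides',np.linalg.norm(P-np.roll(P,1,0),axis=1))
x,y,w,h=cv2.boundingRect(blue)
def handle(im,c):
    k=np.zeros(im.shape[:2],np.uint8);cv2.fillPoly(k,[cv2.convexHull(c)],255);k=cv2.erode(k,np.ones((3,3)))
    hs=cv2.cvtColor(im,cv2.COLOR_BGR2HSV); m=cv2.inRange(hs,(0,0,120),(180,110,255))&k
    c=max(cv2.findContours(m,0,1)[0],key=cv2.contourArea); return cv2.minAreaRect(c),cv2.boxPoints(cv2.minAreaRect(c))
print('hT',handle(T,blue))
bs=blob(S,(105,120,40),(130,255,255),(255,290)); print('side quad',cv2.approxPolyDP(cv2.convexHull(bs),4,True).reshape(-1,2)); print('hS',handle(S,bs))
g=T[230:285,300:365];print('slate hsv',cv2.cvtColor(T,cv2.COLOR_BGR2HSV)[257,333])
sl=blob(T,(0,0,30),(180,70,110),(333,257),(295,225,72,62));rr=cv2.minAreaRect(sl);q=cv2.boxPoints(rr);P=plane('top',q,.009)
print('slate',rr,P,P.mean(0),np.linalg.norm(P-np.roll(P,1,0),axis=1))
for n,p,z in(('tin',(273,261),.022),('dropper',(270,207),.085),('cone',(374,267),.034)):print(n,plane('top',[p],z))
a=cv2.resize(T[195:285,155:245],None,fx=5,fy=5,interpolation=2);b=cv2.resize(S[255:345,205:305],None,fx=4.5,fy=4.5,interpolation=2)
b=cv2.copyMakeBorder(b,0,max(0,450-b.shape[0]),0,0,0)[:450,:350] if 0 else b
b=cv2.resize(b,(350,450)) if 0 else cv2.resize(S[255:345,220:300],None,fx=4.3,fy=5)
cv2.imwrite('pics/c0.png',np.hstack([a,b]))
E
```

```text
blue ((192.97171020507812, 238.8490447998047), (59.893775939941406, 46.440711975097656), 79.3803482055664) [[164.6302 213.6943]
 [210.2755 205.1358]
 [221.3132 264.0038]
 [175.6679 272.5623]] quad [[209 206]
 [220 263]
 [176 272]
 [166 215]]
[[0.5543 0.2733 0.115 ]
 [0.5754 0.1538 0.115 ]
 [0.4223 0.1235 0.115 ]
 [0.4015 0.2403 0.115 ]]
sides [0.1564 0.1213 0.156  0.1187]
hT (((193.0823211669922, 256.3705749511719), (2.4947001934051514, 28.634822845458984), 77.47119140625), array([[178.8353, 258.2588],
       [206.7882, 252.047 ],
       [207.3294, 254.4823],
       [179.3764, 260.6941]], dtype=float32))
side quad [[232 272]
 [291 278]
 [284 317]
 [220 308]]
hS (((276.26910400390625, 288.2850036621094), (5.756193161010742, 24.887069702148438), 16.389541625976562), array([[269.9968, 299.4108],
       [277.0191, 275.535 ],
       [282.5414, 277.1592],
       [275.5191, 301.035 ]], dtype=float32))
slate hsv [21 28 64]
slate ((332.7523193359375, 257.3257141113281), (50.285884857177734, 40.611839294433594), 16.699241638183594) [[ 0.4129 -0.0869  0.009 ]
 [ 0.5201 -0.1214  0.009 ]
 [ 0.4778 -0.2537  0.009 ]
 [ 0.3716 -0.2176  0.009 ]] [ 0.4456 -0.1699  0.009 ] [0.1371 0.1126 0.139  0.1122]
tin [[ 0.4363 -0.0057  0.022 ]]
dropper [[ 0.5741 -0.0007  0.085 ]]
cone [[ 0.4151 -0.2783  0.034 ]]
```

View pics/c0.png

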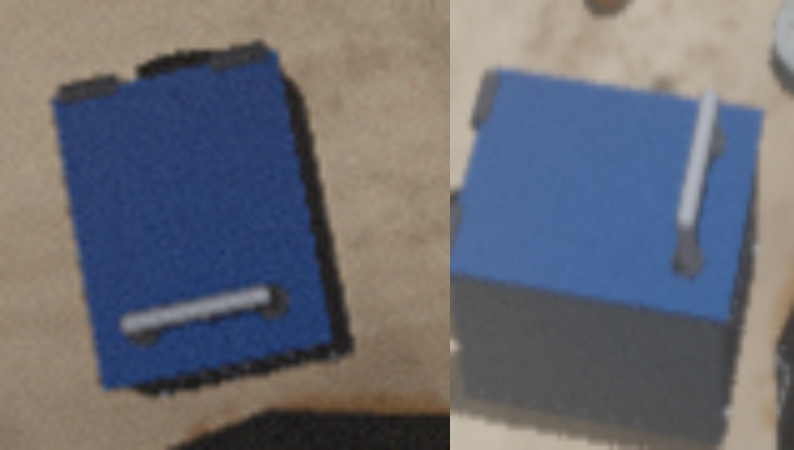

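The crop shows the flap almost shut. In the top view the bar ends are at about (179.8,260) and (209,253.8). In the side view they are at about (281,273) and (275,299). I'll triangulate the bar and check the result against the box geometry.

Run:
```python
from h import *
np.set_printoptions(precision=4,suppress=True)
A=tri('top',(179.8,260),'side',(274.9,299.4));B=tri('top',(209,253.8),'side',(280.7,273.4));print(A,B,np.linalg.norm(A[0]-B[0]))
print('mid',(A[0]+B[0])/2)
# flap corners by two views (far-left hinge corner, near-left, near-right, far right)
for n,t,s in(('nearL',(176,272),(284,318)),('nearR',(221,263),(291,277)),('farR',(210,205.5),(232,270)),('farL',(166,214.5),(220.5,309))):print(n,tri('top',t,'side',s))
P=plane('top',[(209.5,205.5),(221,263.5),(175.8,272),(165.5,215)],.113)
print(P,P.mean(0),np.arctan2(*(P[0]+P[3]-P[1]-P[2])[[1,0]]))
```

```text
(array([0.4306, 0.2237, 0.1458]), np.float64(0.0002410203238948911)) (array([0.446 , 0.1507, 0.1452]), np.float64(0.0006084548678325209)) 0.07460761954325638
mid [0.4383 0.1872 0.1455]
nearL (array([0.4026, 0.2403, 0.1106]), np.float64(0.0011938035135546027))
nearR (array([0.4275, 0.1255, 0.1092]), np.float64(0.0044509639673335315))
farR (array([0.5755, 0.156 , 0.1027]), np.float64(0.0026377025303898926))
farL (array([0.5505, 0.2708, 0.1061]), np.float64(0.006589005588950483))
[[0.5748 0.1561 0.113 ]
 [0.4238 0.1245 0.113 ]
 [0.403  0.2404 0.113 ]
 [0.5512 0.2714 0.113 ]] [0.4882 0.1981 0.113 ] 0.20604414922138017
```

```bash
cat >> h.py <<'E'
YAW=.207; BX=np.array([np.cos(YAW),np.sin(YAW),0]); HINGE=np.array([.5655,.2140,.111])
def down(yv):
    y=np.array([yv[0],yv[1],0.]);y/=np.linalg.norm(y);z=np.array([0,0,-1.]);return np.c_[np.cross(y,z),y,z]
def bar(th):
    a=np.arctan2(.038,-.130)-th; r=.1354; return HINGE+BX*r*np.cos(a)+np.array([0,0,r*np.sin(a)])
E
python3 - <<'E'
from h import *
np.set_printoptions(precision=3,suppress=True)
print('bar0',bar(0))
for s in(1,-1):
    R=down(s*BX)
    for th in(0,.5,1,1.4,1.7): print(s,th,bar(th),robot.ik(bar(th),R))
    print('up',robot.ik(bar(1.7)+[0,0,.12],R))
    Ry=down(s*np.array([-BX[1],BX[0]]))
    for o in(-.028,.028): c=HINGE-BX*(.078-o);c[2]=.1;print('cas',o,c,robot.ik(c,R),robot.ik(c,Ry))
    for d in (-.311,-.311+np.pi/2): print('slate',robot.ik([.4456,-.1699,.206],down(s*np.array([np.cos(d),np.sin(d)]))))
E
```

```text
bar0 [0.438 0.187 0.149]
1 0 [0.438 0.187 0.149] [ 0.425  0.453 -1.081  2.02   0.492  0.957 -0.703]
1 0.5 [0.472 0.194 0.207] [ 0.421  0.418 -1.075  1.89   0.416  1.082 -0.613]
1 1 [0.528 0.206 0.241] [ 0.36   0.487 -1.044  1.718  0.449  1.199 -0.594]
1 1.4 [0.581 0.217 0.246] [ 0.292  0.582 -1.011  1.58   0.51   1.267 -0.594]
1 1.7 [0.619 0.225 0.235] [ 0.222  0.643 -0.946  1.488  0.532  1.283 -0.574]
up [ 0.219  0.561 -0.978  1.322  0.458  1.491 -0.512]
cas -0.028 [0.462 0.192 0.1  ] [ 0.38   0.603 -1.059  2.001  0.663  0.932 -0.821] [ 0.417  0.641 -1.12   2.     0.714  0.963  0.708]
cas 0.028 [0.517 0.204 0.1  ] [ 0.293  0.651 -0.961  1.869  0.646  0.97  -0.753] [ 0.359  0.714 -1.072  1.868  0.739  1.023  0.748]
slate [ 0.684  0.196 -0.428  1.979  0.097  0.986 -0.102]
slate [ 0.861  0.22  -0.63   1.974  0.154  0.994  1.417]
-1 0 [0.438 0.187 0.149] [ 0.424  0.452 -1.08   2.02   0.491  0.957  2.439]
-1 0.5 [0.472 0.194 0.207] [ 0.425  0.421 -1.081  1.889  0.42   1.083  2.525]
-1 1 [0.528 0.206 0.241] [ 0.383  0.506 -1.083  1.718  0.475  1.21   2.526]
-1 1.4 [0.581 0.217 0.246] [ 0.329  0.617 -1.085  1.579  0.561  1.29   2.51 ]
-1 1.7 [0.619 0.225 0.235] [ 0.289  0.708 -1.086  1.486  0.634  1.331  2.5  ]
up [ 0.267  0.603 -1.086  1.321  0.527  1.518  2.584]
cas -0.028 [0.462 0.192 0.1  ] [ 0.396  0.618 -1.084  2.001  0.684  0.945  2.304] [ 0.137  0.458 -0.718  2.007  0.408  0.822 -2.178]
cas 0.028 [0.517 0.204 0.1  ] [ 0.367  0.723 -1.086  1.867  0.751  1.031  2.31 ] [ 0.105  0.541 -0.686  1.875  0.437  0.88  -2.159]
slate [-0.715  0.382  1.239  2.017 -0.422  1.035 -2.727]
slate [ 0.468  0.179 -0.187  1.986  0.04   0.98  -1.62 ]
```

Run:
```python
from h import *
R=down(BX); b=bar(0)
robot.move_ptp(b+[0,0,.10],R)
print(robot.get_state()['ee_pos'],robot.get_state()['time'])
ci=robot.camera_info('wrist'); im=robot.grab_frame('wrist'); cv2.imwrite('pics/w1.png',im[...,::-1])
e=np.array([-BX[1],BX[0],0])*.034
print(project('wrist',[b,b+e,b-e],ci))
```

```text
[0.43866755 0.1866722  0.24890163] 2.875
[[281.26243252 220.03216882]
 [281.21525982 181.32435639]
 [281.30717118 256.33977757]]
```

View pics/w1.png

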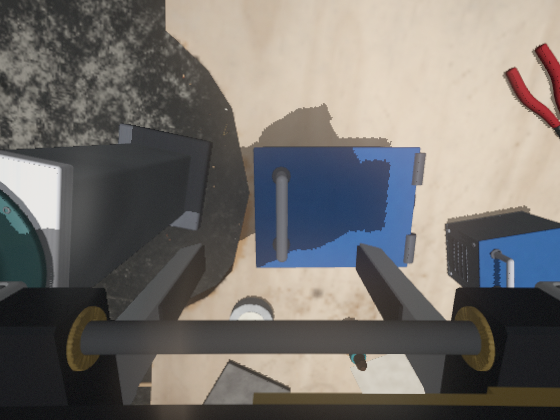

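The wrist view shows the bar running from (281,172) to (281,262), where I predicted column 281. The alignment is good, so I'll grip it and swing the flap.

Run:
```python
from h import *
np.set_printoptions(precision=3,suppress=True)
b=bar(0)
print('hit',robot.move_linear(b,velocity=.12,threshold=15))
robot.gripper_to(0.0); s=robot.get_state(); print(s['opening'],s['grasp_force'],s['force'],s['time'])
if s['opening']<.007: raise SystemExit('missed')
for th in np.arange(.17,1.71,.17):
    robot.move_linear(bar(th),velocity=.12); s=robot.get_state(); print(round(th,2),s['ee_pos']-bar(th),s['force'],s['moment'],s['opening'],s['time'])
    if np.linalg.norm(s['force'])>40: break
cv2.imwrite('pics/w2.png',robot.grab_frame('side')[...,::-1])
```

```text
hit False
0.009067955436680666 29.998704493045807 [ 8.978  2.217 -5.12 ] 5.175
0.17 [0.002 0.    0.001] [14.327  4.571 -8.088] [ 0.822 -3.306  0.011] 0.008851248522999039 5.5167
0.34 [0.003 0.    0.001] [ 22.286   6.967 -18.162] [ 1.324 -4.997 -0.065] 0.008814106154427032 5.8583
0.51 [0.002 0.    0.   ] [ 19.176   6.047 -20.001] [ 1.296 -4.555 -0.051] 0.009127729730312735 6.2
0.68 [ 0.001 -0.    -0.   ] [ 11.852   2.502 -16.502] [ 0.895 -2.946 -0.094] 0.008774241425772648 6.5417
0.85 [ 0. -0. -0.] [ 4.417  0.969 -7.328] [ 0.047 -1.082 -0.019] 0.00852172698774668 6.8833
1.02 [-0. -0. -0.] [ 1.329 -2.983  0.695] [-0.712 -0.43  -0.041] 0.008951265949352723 7.225
1.19 [-0. -0.  0.] [ 0.812 -5.07   4.893] [-1.21  -0.301 -0.013] 0.00894699162607799 7.5667
1.36 [ 0. -0.  0.] [ 2.16  -4.805  4.571] [-1.3   -0.49  -0.034] 0.009185500165940034 7.9083
1.53 [ 0. -0. -0.] [ 2.594 -4.812  2.573] [-1.206 -0.599  0.037] 0.00915032861343122 8.25
1.7 [ 0. -0. -0.] [ 3.772 -4.587  2.361] [-0.89  -0.828  0.029] 0.009198271753768087 8.5917
```

View pics/w2.png

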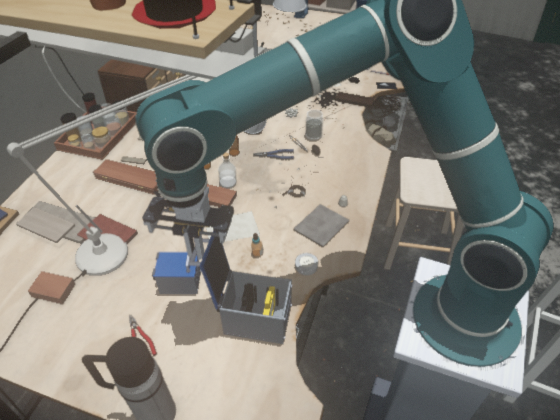

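The side view shows the flap upright. The yellow cassette is in the front slot, with its tab at about (270,298), and the black one is behind it. I'll release the bar, rise over the flap, and look down at the tab.

Run:
```python
from h import *
np.set_printoptions(precision=3,suppress=True)
robot.gripper_to(.022); p=robot.get_state()['ee_pos']
robot.move_linear(p+BX*.002+[0,0,.03],velocity=.1); robot.move_linear(p+BX*.004+[0,0,.11],velocity=.2)
c=HINGE-BX*.106
robot.move_linear([c[0],c[1],p[2]+.11],velocity=.25)
robot.gripper_to(.040)
robot.move_linear([c[0],c[1],.25],velocity=.2)
robot.pause(.2); s=robot.get_state(); print(s['force'],s['time'],s['ee_pos'])
ci=robot.camera_info('wrist'); im=robot.grab_frame('wrist'); cv2.imwrite('pics/w3.png',im[...,::-1])
e=np.array([-BX[1],BX[0],0])*.018
t=np.array([c[0],c[1],.104]);print(project('wrist',[t,t+e,t-e],ci))
hs=cv2.cvtColor(im,cv2.COLOR_RGB2HSV); m=cv2.inRange(hs,(20,120,80),(36,255,255))
for k in cv2.findContours(m,0,1)[0]:
    if cv2.contourArea(k)>80: r=cv2.minAreaRect(k);print(r,cv2.boundingRect(k)); print(plane('wrist',[r[0]],.104,ci))
S=robot.grab_frame('side');cv2.imwrite('pics/s3.png',S[...,::-1])
np.savez('pics/ci3.npz',**ci)
```

```text
[-0.07   0.763  0.361] 12.2167 [0.462 0.192 0.251]
[[280.544 208.382]
 [280.533 191.006]
 [280.555 225.259]]
((369.9043884277344, 341.5642395019531), (8.847481727600098, 54.971343994140625), 1.080924153327942) (365, 314, 10, 56)
[[0.594 0.059 0.104]]
((190.30072021484375, 340.96002197265625), (8.380433082580566, 56.081634521484375), 1.0416266918182373) (186, 313, 10, 57)
[[0.392 0.018 0.104]]
((280.0, 201.0), (88.0, 12.0), 90.0) (274, 157, 13, 89)
[[0.46  0.2   0.104]]
```

View pics/w3.png

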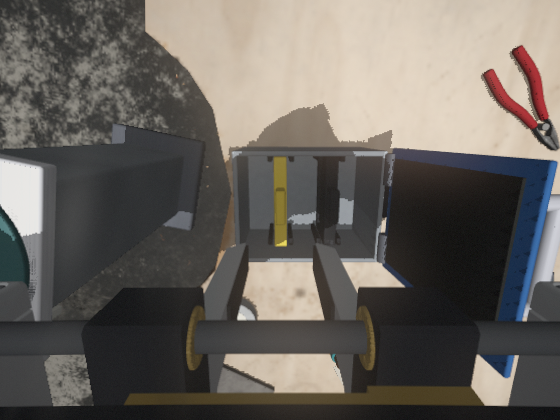

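The wrist view shows the yellow frame at columns 274–287, rows 157–246, with its tab in the middle; I predicted column 280.5. The rim spans rows 150–258. The x alignment is good. I'll correct y a little, then descend.

Run:
```python
from h import *
np.set_printoptions(precision=4,suppress=True)
ci=dict(np.load('pics/ci3.npz'))
f=plane('wrist',[(280,201.5)],.08,ci)[0]; r=plane('wrist',[(234,150),(386,150),(234,258),(386,258)],.11,ci)
rel=lambda q:np.array([(q-HINGE)[:2]@BX[:2],(q-HINGE)[:2]@[-BX[1],BX[0]]])
print(f,rel(f),[rel(q) for q in r])
BY=np.array([-BX[1],BX[0],0]); dy=np.clip(rel(f)[1],-.008,.008)
c=HINGE-BX*.106+BY*dy; print('c',c,dy)
robot.move_linear([c[0],c[1],.16],velocity=.15)
print(robot.move_linear([c[0],c[1],.1025],velocity=.06,threshold=8))
s=robot.get_state();print(s['ee_pos'],s['force'],s['time'])
if s['ee_pos'][2]<.106:
    robot.gripper_to(0); s=robot.get_state();print(s['opening'],s['grasp_force'],s['force'],s['time'])
```

```text
[0.4608 0.1941 0.08  ] [-0.1065  0.0021] [array([-0.1504,  0.0587]), array([-0.0054,  0.0585]), array([-0.1547, -0.0518]), array([ 0.0042, -0.0521])]
c [0.4613 0.1942 0.111 ] 0.0020560042557070703
False
[0.4615 0.1943 0.1028] [ 0.2078 -0.1593  1.2005] 14.175
0.00966288136076006 29.994980692863464 [-0.7104 -0.8056  0.7502] 14.75
```

Run:
```python
from h import *
np.set_printoptions(precision=3,suppress=True)
p=robot.get_state()['ee_pos']
def rep(n): s=robot.get_state();print(n,s['ee_pos'],s['opening'],s['grasp_force'],s['force'],s['time'])
robot.move_linear(p+[0,0,.03],velocity=.06);rep('up1')
robot.move_linear(p+[0,0,.15],velocity=.1);robot.pause(.4);rep('up')
R=down([np.cos(-.311),np.sin(-.311)])
robot.move_linear([.4456,-.1699,p[2]+.15],velocity=.12,frame=R);rep('over')
robot.move_linear([.4456,-.1699,.207],velocity=.05);robot.pause(.5);rep('final')
a=robot.grab_frame('side')[...,::-1];b=robot.grab_frame('top')[...,::-1]
cv2.imwrite('pics/f.png',np.hstack([a[180:400,190:470],b[180:400,150:430]]))
cv2.imwrite('pics/fw.png',robot.grab_frame('wrist')[...,::-1])
```

```text
up1 [0.461 0.194 0.133] 0.009785843229678426 29.99376654624939 [ 0.578  0.334 -1.413] 15.4
up [0.461 0.194 0.252] 0.009671277253085267 29.993786215782166 [-0.27   0.826 -0.807] 17.15
over [ 0.446 -0.17   0.253] 0.00987450077555819 29.99377816915512 [ 0.413 -0.194 -1.972] 20.3333
final [ 0.446 -0.17   0.207] 0.009851160729426484 29.993765652179718 [ 0.526  0.871 -1.52 ] 21.8917
```

View pics/f.png

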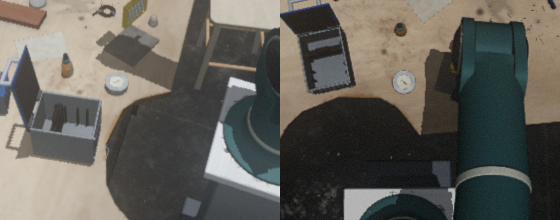

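View pics/fw.png

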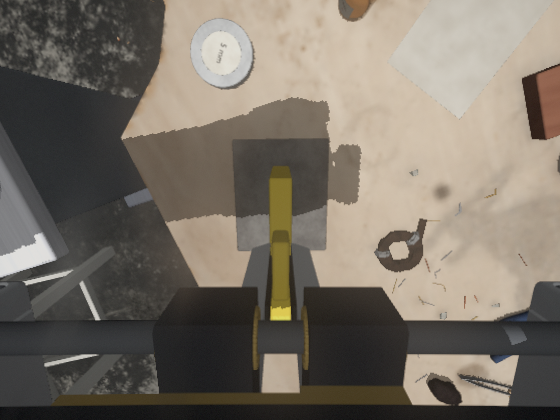

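The wrist view shows the cassette's long axis parallel to the slate's long edges and centred at column 281 (slate columns 233–329). The box in the side crop keeps its open flap and the black cassette. I'll check the tilt numerically, then hand in.

Run:
```python
from h import *
np.set_printoptions(precision=1,suppress=True)
s=robot.get_state();p=s['ee_pos'];x=s['tool_rot'][:,0]
f=lambda u,h:p+x*u+np.array([0,0,h])
P=[f(u,h) for u in(-.05,.05) for h in(-.023,-.098)]
print('wrist',project('wrist',P)); print('side',project('side',P))
im=robot.grab_frame('side');m=cv2.inRange(cv2.cvtColor(im,cv2.COLOR_RGB2HSV),(20,120,60),(36,255,255));k=np.zeros_like(m);k[150:240,280:370]=255;m&=k
ks=max(cv2.findContours(m,0,1)[0],key=cv2.contourArea);print(cv2.boundingRect(ks),cv2.minAreaRect(ks),cv2.approxPolyDP(cv2.convexHull(ks),3,True).reshape(-1,2).tolist())
```

```text
wrist [[281.1 322.5]
 [280.8 273.8]
 [281.1 173.8]
 [280.8 162.7]]
side [[336.1 168.3]
 [334.1 188.4]
 [314.3 186.8]
 [313.1 207. ]]
(313, 173, 13, 34) ((317.79998779296875, 189.09999084472656), (8.538147926330566, 34.46882247924805), 18.43494987487793) [[324, 173], [325, 181], [314, 206], [314, 187]]
```

```bash
python3 -c "
from rig import robot
print(robot.sign_off())"
```

```text
the job is handed in; nothing more can be done
None
```

I handed the job in at about 22 s: the flap stands open, and the gripper is holding the yellow cassette upright and centred about 10 cm above the slate; in the last pictures the black cassette was still in its slot and nothing had been knocked over (no verdict came back).

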